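# Set up the jar turntable for labelling

## Task

Get the turntable ready for labelling: first stand the jam jar upright on the round rubber platter, wholly on the rubber and let go of it, and then turn the black speed knob until its white pointer line points at the orange tab on the dial. Leave the jar standing on the platter, and leave the tin, the red timer, the star cutter and the wooden scoop where they are.

Things in the scene. Friction and masses are not known exactly. Their poses are not given: they have to be found in the camera images.
- turntable: low white battery-powered jar turntable, fixed to the worktop: a box 150 mm deep (x), 300 mm long (y) and 50 mm high with a grey deck. Origin: centre of its underside, on the worktop. The round black rubber platter is on the deck at its own y = +78 mm, the speed dial at its own y = -78 mm. The platter does not turn (motor off).
- platter_top (a point): centre of the platter's rubber top face, 58 mm above the worktop. The flat rubber is 94 mm across in a flush steel rim 100 mm across; no lip.
- speed_knob (a joint): angle of the speed knob: 0 at the stop at the low end of the scale, grows clockwise seen from above, to the stop at 5.236 (300 degrees). Stays where it is left; about 0.08 N m of friction. At 0 the pointer looks 150 degrees anticlockwise of the turntable's own +x axis.
- knob_grip (a point): on the knob's vertical axis at the height to grip, 80 mm above the worktop. Its x axis lies along the grip bar, to the pointer end. Black upright bar 58 mm long, 16 mm thick, top 92 mm above the worktop, on a round skirt 66 mm across, top at 58 mm; around it a flat aluminium dial plate 116 mm across with black ticks every 30 degrees.
- pointer_tip (a point): pointer end of the knob: at knob_grip's height, 30 mm from the knob's axis along the bar, just past the bar's end. A white line runs along the bar's top on this half only, down this end and onto the skirt.
- setting_tab: orange tab clipped on the rim of the dial, fixed: 20 mm along the radius, 12 mm wide, its top 57 mm above the worktop. Origin on the knob's axis at deck height (50 mm); its +x axis points from the knob's axis to the middle of the tab. The tab reaches from 46 to 68 mm from the axis.
- jam_jar: small closed jam jar with a white lid and reddish contents, round, 56 mm across, 69 mm high, 0.11 to 0.22 kg, loose and upright on the worktop. Origin: centre of its underside; z up.
- tin: small teal food tin, 58 mm across, 72 mm high, loose and upright; a bystander. Origin: centre of its underside.
- timer: red and white kitchen timer, 61 mm across, 58 mm high, loose; a bystander. Origin: centre of its underside.
- star_cutter: tinplate star-shaped cookie cutter, 71 x 68 x 24 mm, loose; a bystander. Origin: centre of its underside.
- scoop: wooden flour scoop, 152 mm long (along its x), 48 mm high, loose; a bystander. Origin: centre of its underside.

How it is judged:
On the way, in this order (a step that is already met when the one before it is completed fails the run):
1. the jam jar stands upright on the platter, wholly on the rubber (within 18 mm of its centre), let go (horizontal distance between jam_jar and platter_top below 0.018 m and z of jam_jar in the frame of platter_top between -0.004 and 0.004 m and angle between jam_jar's own z axis and vertical below 0.08 rad and contact force between jam_jar and the fingers below 0.1 N), for 0.2 s.
2. the knob's pointer line points at the orange tab (within 0.12 rad), the knob let go (x of pointer_tip in the frame of setting_tab above 0 m and y of pointer_tip in the frame of setting_tab between -0.0036 and 0.0036 m and contact force between turntable and the fingers below 0.1 N), for 0.2 s.
At the end, for the whole second after the job is handed in: The jam jar stands upright and at rest on the platter, its centre within 18 mm of the platter's centre, and the knob's pointer points at the orange tab within 0.12 rad (7 degrees) (horizontal distance between jam_jar and platter_top below 0.018 m and z of jam_jar in the frame of platter_top between -0.004 and 0.004 m and angle between jam_jar's own z axis and vertical below 0.08 rad and linear speed of jam_jar below 0.02 m/s and x of pointer_tip in the frame of setting_tab above 0 m and y of pointer_tip in the frame of setting_tab between -0.0036 and 0.0036 m); the robot touches nothing.
It fails at once if the jam jar is tipped over (more than 0.7 rad) (angle between jam_jar's own z axis and vertical above 0.7 rad).
It fails at once if the tin, the timer, the star cutter or the scoop is moved more than 25 mm (distance of any of tin, timer, star_cutter, scoop from where it was at the start of the episode above 0.025 m).
It also fails if it takes over 58 s, if anything falls off the work surface, if the arm or the gripper's body presses on something with over 40 N, if the wrist force passes 120 N, or if a joint passes its speed limit or range.

## Robot

A 7-joint arm with a two-finger parallel gripper is mounted at the origin on a cart in front of the work surface, level with it; the furniture and walls round the work are solid. World frame = base frame: x ahead of the robot, y to its left, z up, the work surface at z = 0. Lengths are in m, angles in rad, forces in N, time in s.
With the tool pointing down it reaches from about 0.4 to 0.85 m from the base axis. Payload 10.4 kg.
Tool frame: the origin (TCP) lies midway between the tips of the shut fingers; the grasp point (between the pads) lies 19 mm behind it; z points along the fingers, y is the line along which they close (so a half turn about z gives the same grasp; the last joint's range is limited). The gripper opens to 85 mm and grips with 20 to 120 N. Pads are 22 mm wide; open, the fingers measure 114 mm over their backs; the gripper's body (76 mm by 85 mm) begins 54 mm behind the grasp point. The pads swing forward as they close: fully open they stand 13 mm farther back than shut.
Start: joints at [-0.023, 0.332, -0.065, 1.46, 0.022, 1.35, -0.088], TCP at [0.625, 0, 0.231] pointing down, gripper open.
Joint ranges: [-2.6, 2.6], [-0.5, 2.12], [-1.47, 1.34], [0.16, 2.42], [-1.27, 4.41], [0.06, 2.06], [-2.6, 2.6]. Speed limits (rad/s): [2.22, 2.22, 2.79, 2.79, 3.14, 3.14, 3.14].

## Interface

Orientations are given as a unit quaternion [x, y, z, w].
In Python, from workcell import get_obs, camera, camera_params, hand_in gives the robot as it stands.
- The arm moves only by the tool carry_out, never from a script. Its argument "commands" is a list that holds one entry, the list of rows, each a list of 6 numbers: the shift along the tool's x, y, z in units of 40 mm (1.0 is 40 mm), then the turn, a rotation vector about the tool's x, y, z in units of 6 degrees (1.0 is 6 degrees). In form: [[[x, y, z, ax, ay, az], ...]]. A call has 1 to 20 rows; each row shifts and turns the commanded pose from where the row before left it, along the tool's axes as they then stand; what a row does not reach is not made up. A row lasts 1/12 s, in which the tool goes at most 41.7 mm and 7.16 degrees, less where a joint would pass 70% of its speed; a pose out of reach is approached as far as the arm can. A call is refused whole if a number of a shift passes 1 or a number of a turn 1, either way. A call with a gripper value outside its range is refused whole. "hand" is the closure, from -1 (fully open) to 1 (shut), set as the call begins (left out, the last holds). The fingers move at their own pace and stop on an object; "force" is the grip in N (left out, the last holds). Time passes only in rows, so rows that do not move let the fingers close. It gives the time, the measured TCP pose, the force, the opening and the grip force at its end, in the units of the state.
- get_obs(): the state, without advancing time (a new reading comes with each control period).
- camera(name): name is "scene" or "side" or "wrist"; returns the picture (400x640x3 uint8, red, green, blue); there is no depth.
- camera_params(name): a dict with "mtx" (3x3 intrinsics, pixels), "R" (3x3) and "t" (3): a world point X has camera coordinates R X + t. Camera axes: x right, y down, z forward; pixel columns grow to the right and rows downward; lengths in m; the calibration is good to about 2 mm. A picture is of the moment at which its call begins: read the wrist's pose just before it. camera_params takes no time and is no camera call; for the wrist camera it gives the pose at the moment of the call.
- hand_in(): hands the job in; it is judged then, once.
The state is a dict: "clock": time; "joint_pos": joint angles; "joint_velocities": joint speeds; "tau": joint torques, N m; "position": TCP position; "ee_rot": TCP orientation; "ft_force": force on the tool from outside, world axes, zero at the start; "torque": the same for the moment, N m; "grip_width": opening from 0.0 (shut) to 1.0 (fully open); "grasp_force": force on a finger pad.
Only numpy, scipy, OpenCV 4.12 (cv2) and the standard library are available. Lean on these libraries where they do the work, as an engineer would, in place of code of your own. Each camera call takes 0.05 s, during which the arm holds its last target. There are 200 camera calls.

## Working session

There is one attempt and no reset: what is moved stays moved. The work goes in short steps, Python scripts to look and compute and a tool call to move; the robot and the scene stay as the last step left them, time stands still between calls to the robot, and variables do not carry over. Pictures are saved under pics/ and viewed, at most 10 in all, crops included, and the job is handed in when it is done.

Besides the shell and the picture viewer there is one more tool, called by a JSON object that holds its "fn" and its "kwargs". carry_out: Moves the arm, as the interface text tells. Its arguments: {"type":"object","properties":{"commands":{"type":"array"},"hand":{"type":"number"},"force":{"type":"number"}},"required":["commands"]}

```bash
mkdir -p pics
cat > h.py <<'E'
import numpy as np, cv2
from workcell import get_obs, camera, camera_params, hand_in
def snap(n,f):
    p=camera_params(n); im=camera(n)[:,:,::-1].copy(); cv2.imwrite(f'pics/{f}.png',im); return im,p
def ray(p,u,v,z):
    p={k:np.array(p[k]) for k in p}
    d=p['R'].T@np.linalg.solve(p['mtx'],[u,v,1.]); c=-p['R'].T@p['t']
    return c+d*(z-c[2])/d[2]
def proj(p,X):
    c=np.array(p['mtx'])@(np.array(p['R'])@np.array(X)+np.array(p['t'])); return c[:2]/c[2]
E
python3 - <<'E'
from h import *
o=get_obs(); print(o['position'],o['ee_rot'],o['clock'])
ims=[]
for n in('scene','side'):
    im,p=snap(n,n+'0'); print(n,np.round(-np.array(p['R']).T@p['t'],3)); np.savez(f'{n}.npz',im=im,**p)
E
```

```text
[ 6.24644412e-01 -1.58845753e-05  2.30536742e-01] [ 7.07115084e-01  7.07098143e-01 -5.16105682e-04 -4.55090667e-04] 0.0
scene [ 0.043 -0.8    0.731]
side [0.367 0.966 0.677]
```

View pics/scene0.png

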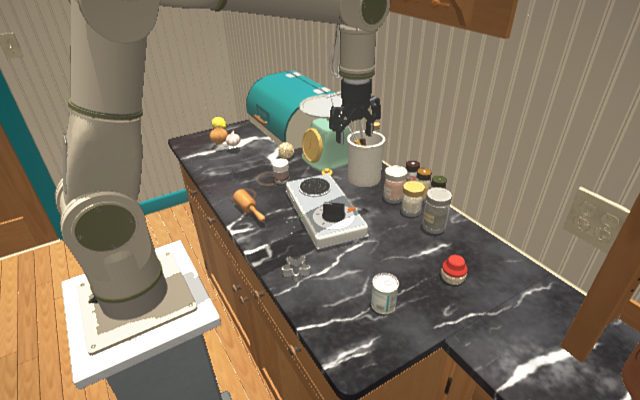

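View pics/side0.png

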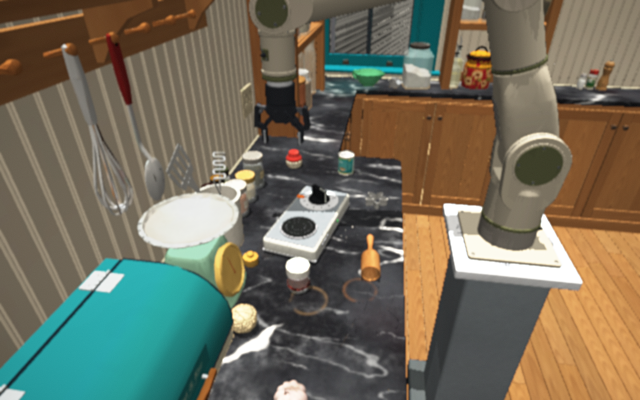

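The scene view shows the turntable (platter ≈(315,186), knob ≈(333,212)) and the jar ≈(280,170). In the side view the platter is ≈(298,227), the knob ≈(318,195) and the jar ≈(297,272). I'll enlarge both.

Run:
```python
from h import *
a=cv2.imread('pics/scene0.png')[150:250,255:385]; b=cv2.imread('pics/side0.png')[175:315,255:385]
a=cv2.resize(a,None,fx=3,fy=3,interpolation=2); b=cv2.resize(b,None,fx=3,fy=3,interpolation=2)
c=np.zeros((420,790,3),np.uint8); c[:300,:390]=a; c[:,400:790]=b; cv2.imwrite('pics/crop0.png',c)
for n,l in (('scene',dict(plat=(315,186,.058),knob=(333,212,.085),jartop=(280,163,.069))),('side',dict(plat=(298,227,.058),knob=(318,193,.085),jartop=(297,265,.069)))):
    p=np.load(n+'.npz')
    for k,v in l.items(): print(n,k,np.round(ray(p,*v),3))
```

```text
scene plat [0.564 0.111 0.058]
scene knob [ 0.518 -0.062  0.085]
scene jartop [0.531 0.28  0.069]
side plat [0.565 0.121 0.058]
side knob [ 0.533 -0.018  0.085]
side jartop [0.532 0.284 0.069]
```

View pics/crop0.png

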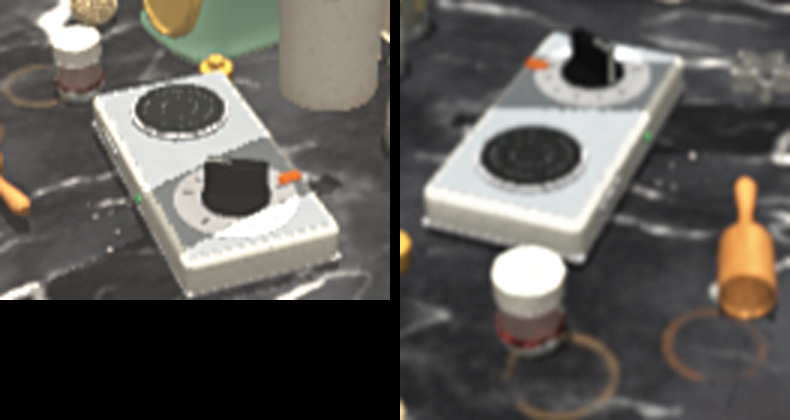

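The crop shows the tab to the right of the knob in the scene view at full-frame ≈(352,209), and the pointer's white line is partly visible. I'll move over between the platter and the jar to look with the wrist camera.

{"fn": "carry_out", "kwargs": {"commands": [[[0.75,-0.33,0,0,0,0],[0.75,-0.33,0,0,0,0],[0.75,-0.33,0,0,0,0],[0.75,-0.33,0,0,0,0],[0.75,-0.33,0,0,0,0],[0.75,-0.33,0,0,0,0],[0,0,0,0,0,0],[0,0,0,0,0,0]]]}}

```text
clock: 0.77
position: [0.5448, 0.1822, 0.2311]
ee_rot: [0.706, 0.709, -0.0, -0.0]
ft_force: [0.6, -0.9, 0.5]
grip_width: 0.997
grasp_force: 0.0
```

Run:
```python
from h import *
o=get_obs(); print(o['position'],o['ee_rot'],o['clock'])
im,p=snap('wrist','w1'); np.savez('w1.npz',**p); print(np.round(-np.array(p['R']).T@p['t'],3))
for X in([.531,.282,.069],[.531,.282,0],[.565,.117,.058],[.525,-.04,.092]): print(proj(p,X))
s=np.load('side.npz')
print(ray(s,190,220,.25),ray(s,240,235,.25))
```

```text
[0.5447504  0.1821796  0.23112119] [ 7.05613844e-01  7.08596510e-01 -6.58709390e-05 -2.92497718e-04] 0.7667
[0.545 0.257 0.373]
[311.3901718   82.09870358]
[314.12780121  87.34499514]
[342.80691137 237.64979743]
[307.8700627  370.62461495]
[0.70963337 0.39292698 0.25      ] [0.60077522 0.42347757 0.25      ]
```

View pics/w1.png

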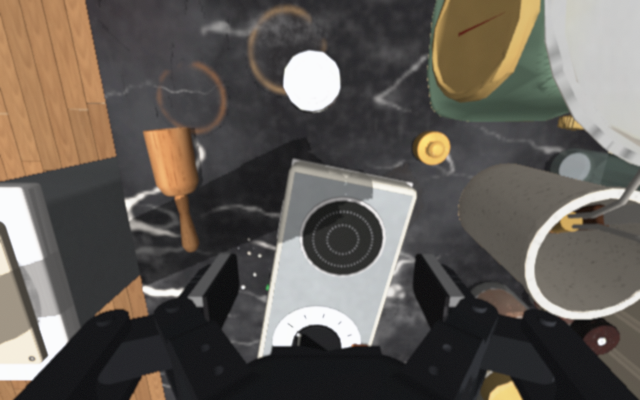

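The wrist view shows the white lid at ≈(312,81), the platter at ≈(342,237) and the dial at ≈(318,345). The deck edges are clear.

Run:
```python
from h import *
im=cv2.imread('pics/w1.png'); p=np.load('w1.npz')
g=cv2.cvtColor(im,6)
def big(m,box):
    x0,y0,x1,y1=box; s=np.zeros_like(m); s[y0:y1,x0:x1]=m[y0:y1,x0:x1]
    return max(cv2.findContours(s,0,2)[0],key=cv2.contourArea)
c=big((g>215).astype('u1')*255,(270,40,355,120)); (u,v),r=cv2.minEnclosingCircle(c)
for uv in((u,v),(u+r,v)): print('lid',np.round(uv,1),ray(p,*uv,.069))
c=big((g<95).astype('u1')*255,(297,193,388,282)); e=cv2.fitEllipse(cv2.convexHull(c)); print(e)
u,v=e[0]; print('plat',ray(p,u,v,.058),ray(p,u+e[1][0]/2,v,.058))
# deck edges
for a,b in(((288,166),(262,355)),((414,188),(381,340)),((296,161),(413,183))):
    A,B=ray(p,*a,.05),ray(p,*b,.05); print(A[:2],B[:2],np.degrees(np.arctan2(*(A-B)[[1,0]])))
```

```text
lid [311.4  80.3] [0.5310004  0.28357217 0.069     ]
lid [341.1  80.3] [0.55912161 0.28371046 0.069     ]
((341.92987060546875, 237.04656982421875), (73.15036010742188, 79.11759185791016), 88.59840393066406)
plat [0.56397977 0.11774453 0.058     ] [0.6058404  0.11796877 0.058     ]
[0.50383557 0.19807056] [ 0.46079126 -0.05817497] 80.46443685071576
[0.64360684 0.17402071] [ 0.61902112 -0.03273449] 83.21867489219922
[0.51270062 0.20359786] [0.64197406 0.17973749] 169.54244692336357
```

{"fn": "carry_out", "kwargs": {"commands": [[[0.845,-0.115,0,0,0,0],[0.845,-0.115,0,0,0,0],[0.845,-0.115,0,0,0,0],[0,0,0.8,0,0,0],[0,0,0.8,0,0,0],[0,0,0.8,0,0,0],[0,0,0.8,0,0,0],[0,0,0.6,0,0,0],[0,0,0.5,0,0,0],[0,0,0.45,0,0,0],[0,0,0.4,0,0,0],[0,0,0,0,0,0],[0,0,0,0,0,0]]], "hand": -1}}

```text
clock: 1.9
position: [0.5323, 0.2798, 0.0247]
ee_rot: [0.708, 0.706, -0.001, 0.0]
ft_force: [0.3, 1.0, 0.5]
grip_width: 0.996
grasp_force: 0.0
```

{"fn": "carry_out", "kwargs": {"commands": [[[0,0,0,0,0,0],[0,0,0,0,0,0],[0,0,0,0,0,0],[0,0,0,0,0,0],[0,0,0,0,0,0],[0,0,0,0,0,0],[0,0,0,0,0,0],[0,0,0,0,0,0],[0,0,0,0,0,0],[0,0,0,0,0,0]]], "hand": 1, "force": 30}}

```text
clock: 2.73
position: [0.5327, 0.2817, 0.0269]
ee_rot: [0.707, 0.707, 0.001, 0.0]
ft_force: [-1.3, -1.1, 6.5]
grip_width: 0.608
grasp_force: 31.0
```

{"fn": "carry_out", "kwargs": {"commands": [[[0,0,-0.3,0,0,0],[0,0,-0.6,0,0,0],[0,0,-0.7,0,0,0],[0,0,-0.6,0,0,0],[0,0,-0.3,0,0,0],[-0.3,0.06,0,0,0,0],[-0.6,0.12,0,0,0,0],[-0.7,0.14,0,0,0,0],[-0.7,0.14,0,0,0,0],[-0.7,0.14,0,0,0,0],[-0.6,0.12,0,0,0,0],[-0.54,0.08,0,0,0,0],[0,0,0,0,0,0],[0,0,0,0,0,0],[0,0,0,0,0,0]]]}}

```text
clock: 3.98
position: [0.5633, 0.1157, 0.1243]
ee_rot: [0.707, 0.707, -0.001, -0.001]
ft_force: [-0.0, 0.4, -2.0]
grip_width: 0.608
grasp_force: 32.3
```

Run:
```python
from h import *
o=get_obs(); print(o['position'],o['ft_force'],o['grip_width'])
w,p=snap('wrist','w2');np.savez('w2.npz',**p)
a,_=snap('scene','s2'); b,_=snap('side','d2')
f=lambda i,s:cv2.resize(i,None,fx=s,fy=s,interpolation=2)
c=np.zeros((600,800,3),np.uint8); c[:300,:480]=f(w,.75)
c[300:570,:360]=f(a[130:220,260:380],3);c[300:570,400:760]=f(b[165:255,240:360],3); cv2.imwrite('pics/c2.png',c)
```

```text
[0.56334888 0.11572034 0.12434019] [-0.04876269  0.44781335 -1.99692355] 0.6084905411614067
```

View pics/c2.png

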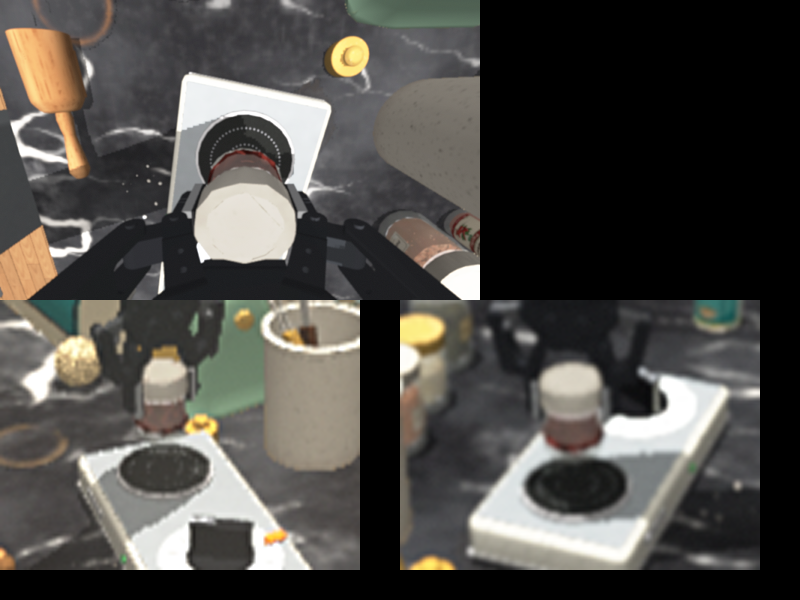

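The jar hangs upright between the pads, about 40 mm above the platter. Lowering now.

{"fn": "carry_out", "kwargs": {"commands": [[[0,0,0.3,0,0,0],[0,0,0.3,0,0,0],[0,0,0.2,0,0,0],[0,0,0.1,0,0,0],[0,0,0.05,0,0,0],[0,0,0,0,0,0],[0,0,0,0,0,0],[0,0,0,0,0,0]]]}}

```text
clock: 4.8
position: [0.5644, 0.1159, 0.0878]
ee_rot: [0.707, 0.707, 0.0, 0.0]
ft_force: [-0.5, -0.5, -1.2]
grip_width: 0.61
grasp_force: 32.3
```

{"fn": "carry_out", "kwargs": {"commands": [[[0,0,0.04,0,0,0],[0,0,0.03,0,0,0],[0,0,0.02,0,0,0],[0,0,0,0,0,0],[0,0,0,0,0,0]]]}}

```text
clock: 5.22
position: [0.5643, 0.1159, 0.0849]
ee_rot: [0.707, 0.707, 0.0, 0.0]
ft_force: [-3.9, -0.5, 6.9]
grip_width: 0.61
grasp_force: 33.1
```

Contact felt. Releasing and rising.

{"fn": "carry_out", "kwargs": {"commands": [[[0,0,0,0,0,0],[0,0,0,0,0,0],[0,0,0,0,0,0],[0,0,0,0,0,0],[0,0,0,0,0,0],[0,0,0,0,0,0],[0,0,-0.3,0,0,0],[0,0,-0.7,0,0,0],[0,0,-0.8,0,0,0],[0,0,-0.8,0,0,0],[0,0,-0.8,0,0,0],[0,0,-0.4,0,0,0],[-0.7,-0.1,0,0,0,0],[-0.8,-0.15,0,0,0,0],[-0.8,-0.15,0,0,0,0],[-0.8,-0.15,0,0,0,0],[0,0,0,0,0,0],[0,0,0,0,0,0]]], "hand": -1}}

```text
clock: 6.72
position: [0.5419, -0.0103, 0.2369]
ee_rot: [0.708, 0.706, 0.0, 0.001]
ft_force: [-0.1, -0.2, 0.8]
grip_width: 1.0
grasp_force: 0.0
```

Run:
```python
from h import *
o=get_obs(); print(o['position'],o['ee_rot'],o['ft_force'],o['grip_width'])
w,p=snap('wrist','w3');np.savez('w3.npz',**p)
for X in([.564,.118,.127],[.537,-.036,.092]): print(proj(p,X))
```

```text
[ 0.54187033 -0.0103077   0.23685586] [7.08492734e-01 7.05717844e-01 3.22572370e-04 5.15689143e-04] [-0.07139011 -0.23187753  0.76947937] 0.9996691079113943
[353.82495034  35.3063927 ]
[320.40691504 213.1147653 ]
```

View pics/w3.png

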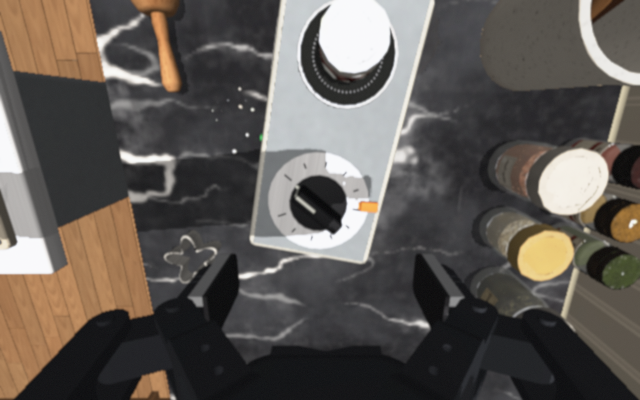

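The jar stands on the platter, with its lid at (354,36) where predicted. The knob is at ≈(319,204), its white pointer line points up-left (≈(298,190)), and the orange tab is at (369,207). I'll measure the knob and tab directions.

Run:
```python
from h import *
im=cv2.imread('pics/w3.png'); p=np.load('w3.npz'); hsv=cv2.cvtColor(im,40); g=cv2.cvtColor(im,6)
deg=lambda a,b:np.degrees(np.arctan2(b[1]-a[1],b[0]-a[0]))
# dial plate circle at deck height (light pixels around knob): hull ellipse
m=((hsv[...,0]>5)&(hsv[...,0]<22)&(hsv[...,1]>170)&(hsv[...,2]>150)).astype('u1'); s=np.zeros_like(m); s[190:225,345:390]=m[190:225,345:390]
M=cv2.moments(s,True); tab=ray(p,M['m10']/M['m00'],M['m01']/M['m00'],.057); print('tab',M['m00'],tab)
d=(g<60).astype('u1'); s=np.zeros_like(d); s[165:240,280:352]=d[165:240,280:352]
c=max(cv2.findContours(s,0,2)[0],key=cv2.contourArea); print(cv2.minEnclosingCircle(c))
# skirt edge left/top arc, fit ellipse excl. bar end (lower right)
pts=np.array([q[0] for q in c]); k=~((pts[:,0]>320)&(pts[:,1]>215))
e=cv2.fitEllipse(pts[k]); ctr=ray(p,*e[0],.058); print('skirt',e,ctr)
# bar white line
w=(g>110).astype('u1'); s=np.zeros_like(w); s[184:216,292:320]=w[184:216,292:320]; s=cv2.bitwise_and(s,cv2.fillConvexPoly(np.zeros_like(s),cv2.convexHull(c),1))
n,l,st,ce=cv2.connectedComponentsWithStats(s); i=1+np.argmax(st[1:,4]); print('line',st[i],ce[i])
ys,xs=np.where(l==i); f=cv2.fitLine(np.c_[xs,ys].astype('f4'),2,0,.01,.01).ravel(); print(f)
A=ray(p,f[2],f[3],.092);B=ray(p,f[2]+10*f[0],f[3]+10*f[1],.092); print('line mid',A,'dir',deg(A,B))
k2=np.array([.537,-.036]); print('tab dir',deg(ctr,tab),deg(k2,tab),np.hypot(*(tab-ctr)[:2]),'line from ctr',deg(ctr,A),deg(k2,A))
cv2.imwrite('pics/c3.png',cv2.resize(im[150:255,240:400],None,fx=5,fy=5,interpolation=2))
```

```text
tab 13.0 [ 0.58312445 -0.03906762  0.057     ]
((318.5647277832031, 206.14566040039062), 30.111467361450195)
skirt ((318.4855651855469, 200.96060180664062), (50.545562744140625, 51.988155364990234), 55.89979934692383) [ 0.53432494 -0.03345589  0.058     ]
line [295 195  20  18  97] [304.49484536 203.87628866]
[  0.7715595    0.63615716 304.49484    203.87628   ]
line mid [ 0.52106446 -0.02609989  0.092     ] dir -41.55031656616602
tab dir -6.559948521613103 -3.804990617255486 0.049121117107776106 line from ctr 150.9815127508239 148.1489769495075
```

View pics/c3.png

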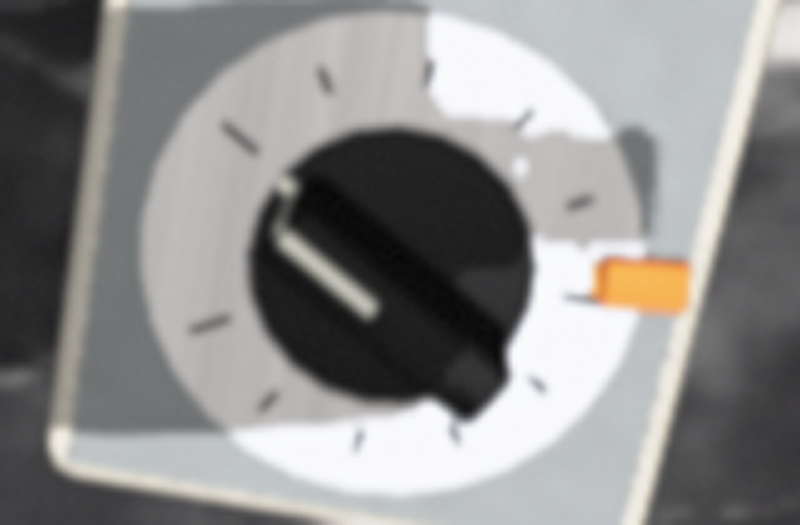

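The pointer's line runs from crop (373,310) out to (283,240). The tab's middle is at crop (643,286), and opposite ticks give the dial's centre.

Run:
```python
from h import *
p=np.load('w3.npz'); R=lambda q,z:ray(p,q[0]/5+240-.4,q[1]/5+150-.4,z)
deg=lambda a,b:np.degrees(np.arctan2(b[1]-a[1],b[0]-a[0]))
t={140:(240,137),-40:(538,385),110:(323,80),-70:(457,433),80:(428,72),-100:(360,440),50:(525,118),-130:(270,400),20:(580,203),-160:(210,325)}
W={k:R(v,.052) for k,v in t.items()}; c=np.mean(list(W.values()),0); print('axis',c)
print({k:round((deg(c,w)-k+180)%360-180,1) for k,w in W.items()})
tab=R((643,286),.057); print('tab',tab,deg(c,tab),np.hypot(*(tab-c)[:2]))
a,b=R((373,310),.092),R((283,240),.092); print('ptr',a,b,deg(a,b),deg(c,b))
o=get_obs(); print(o['position']-c, o['joint_pos'][6])
```

```text
axis [ 0.53380704 -0.03690434  0.052     ]
{140: np.float64(-1.3), -40: np.float64(-1.6), 110: np.float64(-0.6), -70: np.float64(-0.7), 80: np.float64(-0.5), -100: np.float64(-0.7), 50: np.float64(-1.3), -130: np.float64(-1.1), 20: np.float64(-1.5), -160: np.float64(-0.9)}
tab [ 0.59055579 -0.04086857  0.057     ] -3.9959514892991135 0.05688704108282947
ptr [ 0.53071555 -0.03435126  0.092     ] [ 0.51292605 -0.01948965  0.092     ] 140.12412436994765 140.17199217532942
[0.00824607 0.02854324 0.18463632] -0.07963181503183563
```

{"fn": "carry_out", "kwargs": {"commands": [[[-0.35,-0.1,0,0,0,0],[-0.34,-0.1,0,0,0,0],[0,0,0.4,0,0,-0.9],[0,0,0.4,0,0,-0.9],[0,0,0.4,0,0,-0.95],[0,0,0.4,0,0,-0.95],[0,0,0.4,0,0,-0.95],[0,0,0.2,0,0,-0.95],[0,0,0.2,0,0,-0.95],[0,0,0,0,0,-0.9],[0,0,0,0,0,-0.9],[0,0,0,0,0,0],[0,0,0,0,0,0],[0,0,0,0,0,0]]], "hand": -0.2}}

```text
clock: 7.93
position: [0.5343, -0.035, 0.14]
ee_rot: [0.342, 0.94, 0.0, 0.0]
ft_force: [-0.9, -1.3, -0.1]
grip_width: 0.599
grasp_force: 0.0
```

Run:
```python
from h import *
from scipy.spatial.transform import Rotation as Ro
for _ in range(2):
    o=get_obs(); r=Ro.from_quat(o['ee_rot']).as_matrix(); y=r[:,1]; d=np.array([.5338,-.0369,.066])-o['position']
    print(o['position'],'y-yaw',np.degrees(np.arctan2(y[1],y[0])),'units',r.T@d/.04,o['joint_pos'][6],o['grip_width'])
    camera('side')
```

```text
[ 0.53428056 -0.03497219  0.14001695] y-yaw 49.98622330922044 units [-0.02146141 -0.04558442  1.85040447] 0.8274062170076562 0.5990814143683364
[ 0.53422555 -0.03516077  0.13995839] y-yaw 50.00351618436287 units [-0.01947724 -0.0408667   1.84894746] 0.8279932127968972 0.604469864405073
```

{"fn": "carry_out", "kwargs": {"commands": [[[-0.02,-0.04,0.4,0,0,0],[0,0,0.5,0,0,0],[0,0,0.4,0,0,0],[0,0,0.3,0,0,0],[0,0,0.25,0,0,0],[0,0,0,0,0,0],[0,0,0,0,0,0]]]}}

```text
clock: 8.62
position: [0.5337, -0.0374, 0.0658]
ee_rot: [0.341, 0.94, -0.0, -0.0]
ft_force: [0.7, -0.1, 0.9]
grip_width: 0.604
grasp_force: 0.0
```

{"fn": "carry_out", "kwargs": {"commands": [[[0,0,0,0,0,0],[0,0,0,0,0,0],[0,0,0,0,0,0],[0,0,0,0,0,0],[0,0,0,0,0,0],[0,0,0,0,0,0],[0,0,0,0,0,0],[0,0,0,0,0,0],[0,0,0,0,0,0],[0,0,0,0,0,0]]], "hand": 1, "force": 40}}

```text
clock: 9.45
position: [0.5338, -0.0381, 0.0667]
ee_rot: [0.342, 0.94, -0.0, 0.0]
ft_force: [-3.6, -1.0, 5.9]
grip_width: 0.18
grasp_force: 39.1
```

{"fn": "carry_out", "kwargs": {"commands": [[[0,0,0,0,0,0.8],[0,0,0,0,0,0.8],[0,0,0,0,0,0.8],[0,0,0,0,0,0.8],[0,0,0,0,0,0.8],[0,0,0,0,0,0.8],[0,0,0,0,0,0.8],[0,0,0,0,0,0.8],[0,0,0,0,0,0.8],[0,0,0,0,0,0.8],[0,0,0,0,0,0.8],[0,0,0,0,0,0.8],[0,0,0,0,0,0.8],[0,0,0,0,0,0.8],[0,0,0,0,0,0.8],[0,0,0,0,0,0.8],[0,0,0,0,0,0],[0,0,0,0,0,0]]]}}

```text
clock: 10.95
position: [0.5332, -0.0383, 0.0667]
ee_rot: [0.852, 0.524, -0.0, 0.0]
ft_force: [-6.9, -1.8, 9.5]
grip_width: 0.182
grasp_force: 39.6
```

{"fn": "carry_out", "kwargs": {"commands": [[[0,0,0,0,0,0.8],[0,0,0,0,0,0.8],[0,0,0,0,0,0.8],[0,0,0,0,0,0.8],[0,0,0,0,0,0.8],[0,0,0,0,0,0.8],[0,0,0,0,0,0.8],[0,0,0,0,0,0.8],[0,0,0,0,0,0.8],[0,0,0,0,0,0.8],[0,0,0,0,0,0.8],[0,0,0,0,0,0.8],[0,0,0,0,0,0.8],[0,0,0,0,0,0.8],[0,0,0,0,0,0],[0,0,0,0,0,0],[0,0,0,0,0,0]]]}}

```text
clock: 12.37
position: [0.533, -0.0378, 0.0667]
ee_rot: [0.999, -0.034, -0.0, -0.0]
ft_force: [-7.9, -1.1, 10.7]
grip_width: 0.18
grasp_force: 39.5
```

{"fn": "carry_out", "kwargs": {"commands": [[[0,0,0,0,0,0],[0,0,0,0,0,0],[0,0,0,0,0,0],[0,0,0,0,0,0],[0,0,0,0,0,0],[0,0,-0.4,0,0,0],[0,0,-0.8,0,0,0],[0,0,-0.8,0,0,0],[0,0,-0.8,0,0,0],[0,0,-0.8,0,0,0],[0,0,-0.5,0,0,0],[0.5,0,0,0,0,0],[0,0,0,0,0,0],[0,0,0,0,0,0]]], "hand": -0.2}}

```text
clock: 13.53
position: [0.5537, -0.0388, 0.2294]
ee_rot: [0.999, -0.034, -0.0, 0.0]
ft_force: [-0.7, -0.5, -0.7]
grip_width: 0.602
grasp_force: 0.0
```

Run:
```python
from h import *
o=get_obs(); print(o['position'],o['ee_rot'],o['ft_force'],o['grip_width'])
w,p=snap('wrist','w4');np.savez('w4.npz',**p)
a,_=snap('scene','s4')
u,v=proj(p,[.534,-.037,.07]).astype(int); print(u,v)
v0=max(0,min(v-50,300)); u0=max(0,min(u-80,480))
c=np.zeros((600,800,3),np.uint8); c[:400,:]=cv2.resize(w[v0:v0+100,u0:u0+200],(800,400),interpolation=2)
c[400:,:300]=cv2.resize(a[140:240,260:410],None,fx=2,fy=2); c[400:,320:640]=cv2.resize(w,(320,200)); print(u0,v0); cv2.imwrite('pics/c4.png',c)
```

```text
[ 0.55368395 -0.03883528  0.22938226] [ 9.99421623e-01 -3.40055089e-02 -1.85976130e-04  1.04837948e-04] [-0.74069065 -0.4880033  -0.74431144] 0.6024482650647388
325 203
245 153
```

View pics/c4.png

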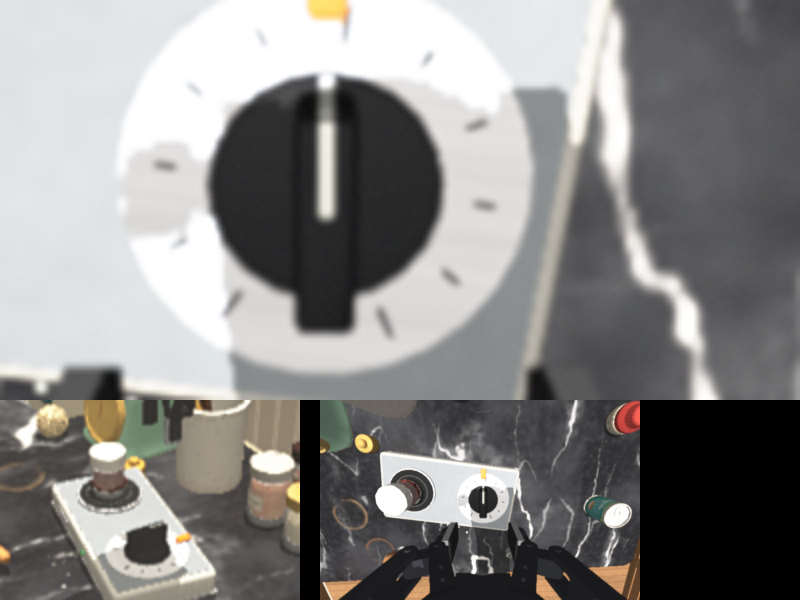

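The pointer line (crop column ≈327) runs straight at the orange tab's middle (≈327). The jar stands on the rubber and the gripper is clear of everything.

```bash
python3 -c "
from workcell import hand_in; print(hand_in())"
```

```text
the job is handed in; nothing more can be done
None
```

The jam jar stands upright on the platter, the speed knob's pointer points at the orange tab, and the job is handed in, though no pass or fail result came back.

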